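# Line up the polish bottles by height on the detailing bench

### The job

Stand the four polish bottles on the ledge in order of height, one centred on each round mark: the tallest on the mark next to the red post, then each shorter one in turn, the shortest farthest from the red post. Do not tip any bottle over, set each one down without dropping it, and leave all four standing upright, let go and still.

Things in the scene. Friction and masses are not known exactly. Their poses are not given: they have to be found in the camera images.
- bottle_tall_center (a point): the tallest polish bottle: a white upright cylinder, 155 mm high over all and 48 mm across, its top 20 mm forming the yellow cap 43 mm across, with a thin yellow band near the foot; loose, 0.1 to 0.4 kg, starts standing on the table. This point is at its centre, 77.5 mm above its underside, z up along its axis. Grip the white body from above 30 to 45 mm below its top, so that the hand stays clear of the cap
- bottle_second_center (a point): the second tallest polish bottle: a white upright cylinder, 130 mm high over all and 48 mm across, its top 20 mm forming the green cap 43 mm across, with a thin green band near the foot; loose, 0.1 to 0.4 kg, starts standing on the table. This point is at its centre, 65.0 mm above its underside, z up along its axis. Grip the white body from above 30 to 45 mm below its top, so that the hand stays clear of the cap
- bottle_third_center (a point): the third tallest polish bottle: a white upright cylinder, 105 mm high over all and 48 mm across, its top 20 mm forming the blue cap 43 mm across, with a thin blue band near the foot; loose, 0.1 to 0.4 kg, starts standing on the table. This point is at its centre, 52.5 mm above its underside, z up along its axis. Grip the white body from above 30 to 45 mm below its top, so that the hand stays clear of the cap
- bottle_short_center (a point): the shortest polish bottle: a white upright cylinder, 80 mm high over all and 48 mm across, its top 20 mm forming the orange cap 43 mm across, with a thin orange band near the foot; loose, 0.1 to 0.4 kg, starts standing on the table. This point is at its centre, 40.0 mm above its underside, z up along its axis. Grip the white body from above 30 to 45 mm below its top, so that the hand stays clear of the cap
- mark_a: one of four identical round marks (grey disc with a white rim, 62 mm across, flat, under 1 mm thick) in a straight row 90 mm apart along the fixed black rubber-topped ledge (110 by 480 mm, its top 12 mm above the table, with aluminium lips 6 mm higher along its long sides, 49 mm to either side of the row). Which letter lies where in the row changes. Origin at the disc's centre on the ledge top, z up, y along the row
- mark_b: one of four identical round marks (grey disc with a white rim, 62 mm across, flat, under 1 mm thick) in a straight row 90 mm apart along the fixed black rubber-topped ledge (110 by 480 mm, its top 12 mm above the table, with aluminium lips 6 mm higher along its long sides, 49 mm to either side of the row). Which letter lies where in the row changes. Origin at the disc's centre on the ledge top, z up, y along the row
- mark_c: one of four identical round marks (grey disc with a white rim, 62 mm across, flat, under 1 mm thick) in a straight row 90 mm apart along the fixed black rubber-topped ledge (110 by 480 mm, its top 12 mm above the table, with aluminium lips 6 mm higher along its long sides, 49 mm to either side of the row). Which letter lies where in the row changes. Origin at the disc's centre on the ledge top, z up, y along the row
- mark_d: one of four identical round marks (grey disc with a white rim, 62 mm across, flat, under 1 mm thick) in a straight row 90 mm apart along the fixed black rubber-topped ledge (110 by 480 mm, its top 12 mm above the table, with aluminium lips 6 mm higher along its long sides, 49 mm to either side of the row). Which letter lies where in the row changes. Origin at the disc's centre on the ledge top, z up, y along the row
- red_post: the red end post, an upright red cylinder 28 mm across and 40 mm high, fixed on the ledge in line with the marks, 77 mm beyond the first of them; a like black post stands at the other end, and which end is red changes. Origin at the centre of its foot, on the ledge top
Mind the look-alikes: they are no part of the job. What is shaped like the part that bears bottle_second_center but pink or turquoise is not meant.

How it is judged (in metres and radians):
At the end, for the whole second after the job is handed in: Each bottle stands upright (within 0.1 rad) and still on the ledge, its axis within 15 mm of a mark's centre; counted from the red post the marks hold the tallest (yellow cap), second (green), third (blue) and shortest (orange) bottle ((horizontal distance between bottle_tall_center and mark_a below 0.015 m or horizontal distance between bottle_tall_center and mark_b below 0.015 m or horizontal distance between bottle_tall_center and mark_c below 0.015 m or horizontal distance between bottle_tall_center and mark_d below 0.015 m) and horizontal distance between bottle_tall_center and red_post between 0.047 and 0.107 m and height (world z) of bottle_tall_center between 0.0835 and 0.0955 m and angle between each of bottle_tall_center, bottle_second_center, bottle_third_center, bottle_short_center's own z axis and vertical below 0.1 rad and linear speed of each of bottle_tall, bottle_second, bottle_third, bottle_short below 0.02 m/s and angular speed of each of bottle_tall, bottle_second, bottle_third, bottle_short below 0.2 rad/s and (horizontal distance between bottle_second_center and mark_a below 0.015 m or horizontal distance between bottle_second_center and mark_b below 0.015 m or horizontal distance between bottle_second_center and mark_c below 0.015 m or horizontal distance between bottle_second_center and mark_d below 0.015 m) and horizontal distance between bottle_second_center and red_post between 0.137 and 0.197 m and height (world z) of bottle_second_center between 0.071 and 0.083 m and (horizontal distance between bottle_third_center and mark_a below 0.015 m or horizontal distance between bottle_third_center and mark_b below 0.015 m or horizontal distance between bottle_third_center and mark_c below 0.015 m or horizontal distance between bottle_third_center and mark_d below 0.015 m) and horizontal distance between bottle_third_center and red_post between 0.227 and 0.287 m and height (world z) of bottle_third_center between 0.0585 and 0.0705 m and (horizontal distance between bottle_short_center and mark_a below 0.015 m or horizontal distance between bottle_short_center and mark_b below 0.015 m or horizontal distance between bottle_short_center and mark_c below 0.015 m or horizontal distance between bottle_short_center and mark_d below 0.015 m) and horizontal distance between bottle_short_center and red_post between 0.317 and 0.377 m and height (world z) of bottle_short_center between 0.046 and 0.058 m); the robot touches nothing.
It fails at once if a bottle is tipped over (angle between any of bottle_tall_center, bottle_second_center, bottle_third_center, bottle_short_center's own z axis and vertical above 0.7 rad).
It fails at once if a bottle is dropped: it falls free more than 35 mm above the ledge ((height (world z) of bottle_tall_center above 0.1245 m and contact force between bottle_tall and anything else below 0.01 N and linear speed of bottle_tall above 0.2 m/s) or (height (world z) of bottle_second_center above 0.112 m and contact force between bottle_second and anything else below 0.01 N and linear speed of bottle_second above 0.2 m/s) or (height (world z) of bottle_third_center above 0.0995 m and contact force between bottle_third and anything else below 0.01 N and linear speed of bottle_third above 0.2 m/s) or (height (world z) of bottle_short_center above 0.087 m and contact force between bottle_short and anything else below 0.01 N and linear speed of bottle_short above 0.2 m/s)).
It also fails if it takes over 128 s, if anything falls off the work surface, if the arm or the gripper's body presses on something with over 40 N, if the wrist force passes 120 N, or if a joint passes its speed limit or range.

### The arm

A 6-joint arm with a two-finger parallel gripper is mounted at the origin on the work surface. World frame = base frame: x ahead of the robot, y to its left, z up, the work surface at z = 0. Lengths are in m, angles in degrees, forces in N, time in s.
With the tool pointing down it reaches from about 0.4 to 0.825 m from the base axis. Payload 7 kg.
Tool frame: the origin (TCP) lies at the very end of the fingers, on their centre line; the grasp point (between the pads) lies 19 mm behind it (ctrl.grip_depth is the distance from the TCP to the grasp point, in m); z points along the fingers, y is the line along which they close (so a half turn about z gives the same grasp; the last joint's range is limited). The gripper opens to 88 mm and grips with 3 to 60 N. Pads are 19 mm wide; open, the fingers measure 130 mm over their backs; the gripper's body (78 mm by 193 mm) begins 47 mm behind the grasp point.
Start: joints at [86.522, 20.546, 0.682, 0, -70.136, -16.507], TCP at [0.231, 0.634, 0.227] pointing down, gripper open.
Joint ranges: [-176.03, 176.03], [-82.01, 121.73], [-58.28, 71.71], [-173.87, 95.51], [-174.79, -0.11], [-173.66, 173.66]. Speed limits (degrees/s): [136.94, 136.94, 172.46, 180, 180, 180].

### API

Orientations are given as [roll, pitch, yaw] about the fixed x, y, z axes, in that order (R = Rz(yaw) Ry(pitch) Rx(roll)).
In Python, from plant import get_obs, eyes, ctrl, spotter gives the robot as it stands.
- The arm moves only by the shell command python3 -m crank 'ROWS'. ROWS is JSON, one flat list of numbers, 7 for each row, row after row: the turn, a rotation vector about the tool's x, y, z in rad, then the shift along the tool's x, y, z in mm, then the opening, from 0 (shut) to 1 (fully open). A call has 1 to 5 rows; each row shifts and turns the commanded pose from where the row before left it, along the tool's axes as they then stand; what a row does not reach is not made up. A row lasts 1/8 s, in which the tool goes at most 62.5 mm and 10.7 degrees, less where a joint would pass 70% of its speed; a pose out of reach is approached as far as the arm can. A call is refused whole if a number of a shift passes 62.5 or a number of a turn 0.188, either way. A call with a gripper value outside its range is refused whole. The fingers move at their own pace and stop on an object; the grip force is fixed at half the most. Time passes only in rows, so rows that do not move let the fingers close. It gives the time, the measured TCP pose, the force, the opening and the grip force at its end, in the units of the state.
- get_obs(): the state, without advancing time (a new reading comes with each control period).
- eyes.snapshot(name): name is "scene" or "top" or "wrist"; returns the picture (420x560x3 uint8, blue, green, red); there is no depth.
- eyes.camera_model(name): a dict with "fx", "fy", "cx", "cy" (pixels), "extrinsics" (4x4, takes a point from camera to world coordinates). Camera axes: x right, y down, z forward; pixel columns grow to the right and rows downward; lengths in m; the calibration is good to about 2 mm. A picture is of the moment at which its call begins: read the wrist's pose just before it. camera_model takes no time and is no camera call; for the wrist camera it gives the pose at the moment of the call.
- ctrl.close_job(): hands the job in; it is judged then, once.
Trained networks look in the newest picture that a camera, given by its name, has taken for a name from the list of things; names that differ only in an ending like _2 or _b are one class to them, and where a whole thing is asked for, a point or a joint stands for the part that bears it (a point fixed in the world has none). Each returns a list of dicts, best first, with "p" (0 to 1); they miss things now and then, are a little off and sometimes report something else, mostly with a low value. They report only what shows in the picture. A call takes as long as a camera call. They do not tell look-alikes from the thing itself.
- spotter.outline_of(camera, target): "region" (420x560 bool, what is visible of it) and "rect" ([left, top, width, height] in pixels, round what is visible of it).
- spotter.place_of(camera, target): "location" ([column, row] in pixels: a listed point, or the origin of a listed thing).
The state is a dict: "clock": time; "joint_pos": joint angles; "qvel": joint speeds; "tau": joint torques, N m; "tool_pos": TCP position; "orientation": TCP orientation; "force": force on the tool from outside, world axes, zero at the start; "moment": the same for the moment, N m; "opening": finger opening in m; "gripper_force": force on a finger pad.
Only numpy, scipy, OpenCV 4.12 (cv2) and the standard library are available. Lean on these libraries where they do the work, as an engineer would, in place of code of your own. Each camera call takes 0.05 s, during which the arm holds its last target. There are 200 camera calls.

## Working session

There is one attempt and no reset: what is moved stays moved. The work goes in short steps, Python scripts to look and compute and a shell command to move; the robot and the scene stay as the last step left them, time stands still between calls to the robot, and variables do not carry over. Pictures are saved under pics/ and viewed, at most 14 in all, crops included, and the job is handed in when it is done.

```bash
mkdir -p pics; ls
python3 - <<'E'
from plant import get_obs, eyes, ctrl, spotter
import cv2,numpy as np
a=eyes.snapshot("scene");b=eyes.snapshot("top")
cv2.imwrite("pics/scene.png",a);cv2.imwrite("pics/top.png",b)
o=get_obs();print(o["clock"],o["tool_pos"],o["orientation"],o["opening"],o["force"])
for c in("scene","top"):
  m=eyes.camera_model(c);print(c,m["fx"],m["cx"],m["cy"],np.round(m["extrinsics"],3).tolist())
for t in["bottle_tall_center","bottle_second_center","bottle_third_center","bottle_short_center","mark_a","red_post"]:
  print(t,[(np.round(d["location"],1).tolist(),round(d["p"],2)) for d in spotter.place_of("top",t)])
E
```

```text
pics
0.1 [0.23056812 0.63393713 0.22570504] [ 1.79914582e+02 -7.01711415e-03 -1.99902244e+01] 0.08728059890401806 [-1.11031015 -0.43536228  0.40433346]
scene 459.2479121593976 274.7641521838613 210.01622462208647 [[-0.011, 0.753, -0.657, 1.128], [1.0, 0.006, -0.01, -0.02], [-0.004, -0.658, -0.753, 0.795], [0.0, 0.0, 0.0, 1.0]]
top 495.7894318419854 276.01310530279284 199.8437571331205 [[-0.008, -0.985, 0.174, 0.29], [-1.0, 0.008, -0.004, -0.026], [0.002, -0.174, -0.985, 1.335], [0.0, 0.0, 0.0, 1.0]]
bottle_tall_center [([137.8, 224.8], 0.76)]
bottle_second_center [([413.4, 209.4], 0.86), ([364.1, 261.7], 0.83), ([401.9, 261.7], 0.59), ([378.0, 221.6], 0.57), ([311.2, 159.4], 0.25)]
bottle_third_center [([220.2, 216.6], 0.87)]
bottle_short_center [([315.2, 219.1], 0.63)]
mark_a [([244.1, 161.6], 0.95), ([309.4, 159.0], 0.87), ([214.0, 164.7], 0.84), ([277.2, 160.4], 0.6)]
red_post [([183.3, 161.5], 0.62)]
```

Run:
```python
import cv2
b=cv2.imread("pics/top.png")[90:330,60:460]
cv2.imwrite("pics/topc.png",cv2.resize(b,None,fx=2,fy=2,interpolation=cv2.INTER_CUBIC))
```

```text
(no output)
```

View pics/scene.png

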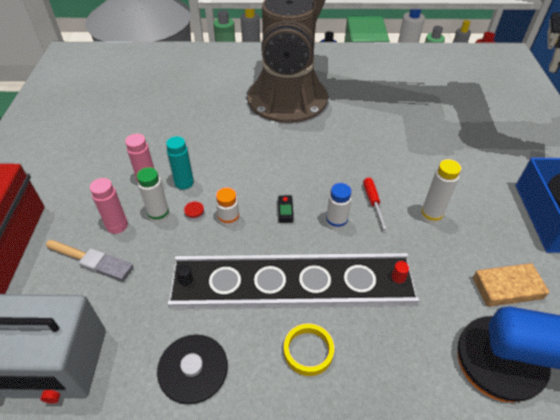

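View pics/topc.png

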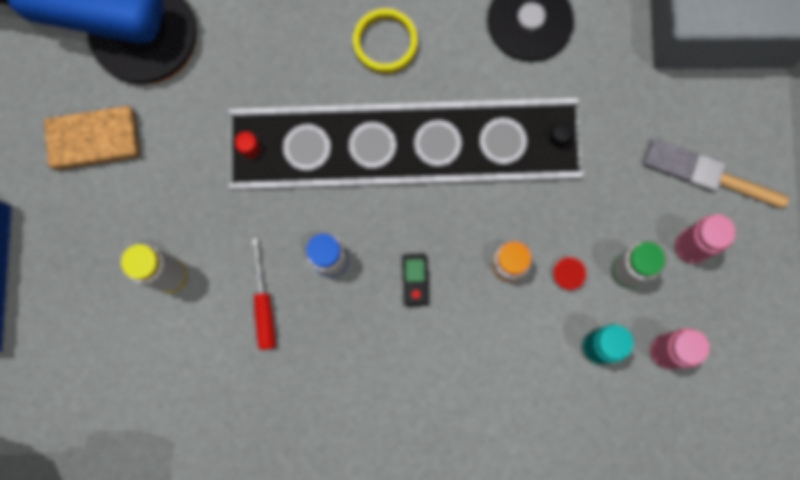

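```bash
cat > h.py <<'E'
from plant import get_obs, eyes, ctrl, spotter
import cv2,numpy as np
def world(c,px,z):
    m=eyes.camera_model(c);E=np.array(m["extrinsics"])
    d=E[:3,:3]@[(px[0]-m["cx"])/m["fx"],(px[1]-m["cy"])/m["fy"],1]
    return (E[:3,3]+d*(z-E[2,3])/d[2])[:2]
Z={"bottle_tall_center":.0775,"bottle_second_center":.065,"bottle_third_center":.0525,"bottle_short_center":.04,"mark_a":.012,"red_post":.012}
E
python3 - <<'E'
from h import *
hue={"tall":(22,35),"second":(50,75),"third":(103,120),"short":(8,18)}
for c in("top","scene"):
  im=eyes.snapshot(c)
  for t in Z:
    print(c,t,[(np.round(d["location"]).tolist(),round(d["p"],2),np.round(world(c,d["location"],Z[t]),3).tolist()) for d in spotter.place_of(c,t)])
# cap tops in the top picture, by colour
im=cv2.imread("pics/top.png");hsv=cv2.cvtColor(im,cv2.COLOR_BGR2HSV)
for (n,(a,b)),c,h in zip(hue.items(),[(130,221),(384,220),(221,215),(317,219)],(.155,.13,.105,.08)):
  m=cv2.inRange(hsv,(a,110,90),(b,255,255));k=np.zeros_like(m);cv2.circle(k,c,18,255,-1);m&=k
  (p,r)=cv2.minEnclosingCircle(cv2.findNonZero(m));M=cv2.moments(m,True)
  print(n,M["m00"],r,world("top",(M["m10"]/M["m00"],M["m01"]/M["m00"]),h-.003).round(4))
E
```

```text
top bottle_tall_center [([140.0, 228.0], 0.86, [0.441, 0.317]), ([221.0, 218.0], 0.24, [0.467, 0.11])]
top bottle_second_center [([399.0, 264.0], 0.7, [0.346, -0.343]), ([365.0, 262.0], 0.67, [0.351, -0.255]), ([411.0, 211.0], 0.62, [0.481, -0.379])]
top bottle_third_center [([222.0, 218.0], 0.76, [0.47, 0.111])]
top bottle_short_center [([316.0, 221.0], 0.8, [0.462, -0.137])]
top mark_a [([308.0, 161.0], 0.84, [0.632, -0.12]), ([281.0, 162.0], 0.79, [0.629, -0.046]), ([247.0, 160.0], 0.77, [0.634, 0.049]), ([216.0, 164.0], 0.77, [0.626, 0.134])]
top red_post [([184.0, 163.0], 0.69, [0.628, 0.222])]
scene bottle_tall_center [([440.0, 192.0], 0.58, [0.447, 0.325])]
scene bottle_second_center [([142.0, 162.0], 0.98, [0.345, -0.34]), ([178.0, 158.0], 0.85, [0.332, -0.259]), ([110.0, 207.0], 0.74, [0.485, -0.379]), ([154.0, 197.0], 0.65, [0.454, -0.291])]
scene bottle_third_center [([335.0, 204.0], 0.68, [0.461, 0.1])]
scene bottle_short_center [([225.0, 206.0], 0.89, [0.459, -0.138]), ([360.0, 279.0], 0.31, [0.645, 0.137])]
scene mark_a [([226.0, 278.0], 0.93, [0.627, -0.125]), ([360.0, 277.0], 0.92, [0.621, 0.143]), ([314.0, 280.0], 0.84, [0.628, 0.051]), ([269.0, 275.0], 0.8, [0.618, -0.04]), ([336.0, 204.0], 0.64, [0.426, 0.109])]
scene red_post [([397.0, 278.0], 0.5, [0.624, 0.216])]
tall 260.0 9.235363006591797 [0.4512 0.3223]
second 205.0 8.139510154724121 [ 0.4533 -0.2941]
third 218.0 8.442168235778809 [0.4711 0.1076]
short 225.0 8.500493049621582 [ 0.4624 -0.1349]
```

Run:
```python
from h import *
im=cv2.imread("pics/scene.png");cv2.imwrite("pics/crop.png",cv2.resize(im[125:240,80:250],None,fx=4,fy=4,interpolation=cv2.INTER_CUBIC))
P={}
for c,pts in(("top",[(213,163),(246,162),(279,161),(311,160)]),("scene",[(360,279),(315,279),(270,279),(225,280)])):
  g=cv2.imread(f"pics/{c}.png").min(2)
  n,l,s,ce=cv2.connectedComponentsWithStats((g>75).astype(np.uint8)) 
  W=[]
  for p in pts:
    i=l[p[1],p[0]];W.append(world(c,ce[i],.012));print(c,i,s[i].tolist(),ce[i].round(1),W[-1].round(4))
  W=np.array(W);d=W[3]-W[0];print("spacing",np.linalg.norm(d)/3,"dir",np.degrees(np.arctan2(d[0],-d[1])),W.mean(0))
```

```text
top 6 [201, 151, 25, 25, 487] [213.  163.1] [0.6272 0.1414]
top 7 [234, 150, 25, 25, 483] [245.8 162. ] [0.6295 0.0514]
top 4 [266, 149, 26, 25, 482] [278.5 161. ] [ 0.6319 -0.0384]
top 5 [299, 148, 25, 25, 482] [311.1 159.9] [ 0.6341 -0.1282]
spacing 0.0898973437920575 dir 1.4673576325140676 [0.63071115 0.00654552]
scene 35 [343, 264, 34, 29, 767] [359.6 278.1] [0.624 0.142]
scene 34 [298, 265, 34, 29, 766] [314.7 278.8] [0.6265 0.0519]
scene 33 [253, 265, 34, 29, 765] [269.6 279.2] [ 0.6283 -0.0383]
scene 36 [208, 266, 34, 29, 773] [224.5 280. ] [ 0.6309 -0.1284]
spacing 0.09014063705440668 dir 1.4604645455287448 [0.6274217  0.00680712]
```

View pics/crop.png

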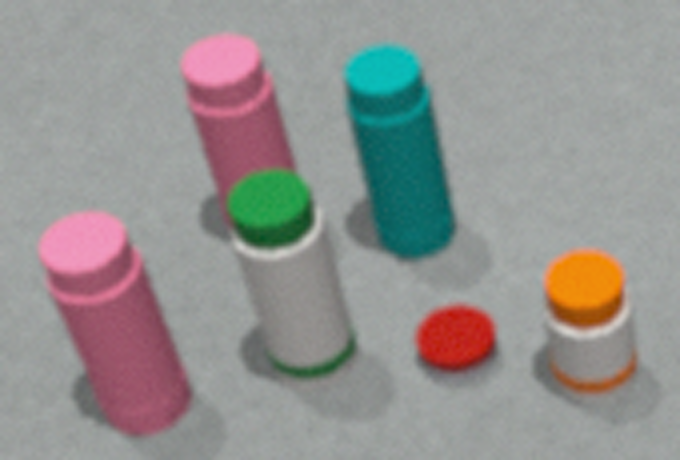

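Candidates for "second" in the scene picture: pink at (110,207) and (142,162), turquoise at (178,158), and white with a green cap at (152,195). Only the last has a white body with a green cap and band, and the crop confirms it. The tall bottle (yellow cap) is at (441,190), the third (blue) at (339,205) and the short one (orange) at (227,206). The red post is at (400,272), so the tall bottle goes on the mark at (360,278).

I start with the shortest so the gripper body stays clear of neighbouring bottles. First move: turn to yaw -90, then go over to the short bottle.

```bash
python3 -m crank '[0,0,0.1745,0,0,0,1, 0,0,0.1745,0,0,0,1, 0,0,0.1745,0,0,0,1, 0,0,0.1745,0,0,0,1, 0,0,0.1745,0,0,0,1]'
python3 -m crank '[0,0,0.1745,0,0,0,1, 0,0,0.1745,0,0,0,1]'
python3 -m crank '[0,0,0,40,-46,0,1, 0,0,0,40,-46,0,1, 0,0,0,40,-46,0,1, 0,0,0,40,-46,0,1, 0,0,0,40,-47,0,1]'
python3 -m crank '[0,0,0,57,0,0,1, 0,0,0,57,0,0,1, 0,0,0,57,0,0,1, 0,0,0,57,0,0,1, 0,0,0,57,0,0,1]'
python3 -m crank '[0,0,0,57,0,0,1, 0,0,0,57,0,0,1, 0,0,0,57,0,0,1, 0,0,0,57,0,0,1, 0,0,0,0,0,0,1]'
```

```text
clock: 1.72
tool_pos: [0.2307, 0.6343, 0.2265]
orientation: [180.0, 0.0, -70.3]
force: [0.0, 0.5, 0.1]
opening: 0.0874
gripper_force: 0.0
clock: 1.98
tool_pos: [0.2307, 0.6343, 0.2266]
orientation: [180.0, -0.0, -90.3]
force: [-0.5, -0.3, 0.1]
opening: 0.0876
gripper_force: 0.0
clock: 2.6
tool_pos: [0.463, 0.4332, 0.2269]
orientation: [-180.0, 0.0, -89.9]
force: [0.1, 0.6, 1.1]
opening: 0.0874
gripper_force: 0.0
clock: 3.22
tool_pos: [0.4617, 0.1477, 0.2269]
orientation: [-180.0, 0.0, -89.9]
force: [0.5, 0.6, 0.5]
opening: 0.0877
gripper_force: 0.0
clock: 3.85
tool_pos: [0.4615, -0.0818, 0.2267]
orientation: [-180.0, -0.0, -90.3]
force: [0.1, 0.7, 0.2]
opening: 0.0879
gripper_force: 0.0
```

```bash
python3 -m crank '[0,0,0,54,0,0,1, 0,0,0,0,0,40,1, 0,0,0,0,0,0,1]'
python3 - <<'E'
from h import *
o=get_obs();print(o["tool_pos"],o["orientation"])
im=eyes.snapshot("wrist");cv2.imwrite("pics/w1.png",im)
print([(d["location"],d["p"],world("wrist",d["location"],.04)) for d in spotter.place_of("wrist","bottle_short_center")])
print(np.round(eyes.camera_model("wrist")["extrinsics"],3))
E
```

```text
clock: 4.22
tool_pos: [0.4601, -0.1325, 0.1845]
orientation: [179.7, 0.0, -90.0]
force: [-0.0, 0.3, 0.5]
opening: 0.0873
gripper_force: 0.0
[ 0.46012674 -0.13250141  0.18450054] [ 1.79704343e+02  4.76447626e-03 -9.00348411e+01]
[([274.6, 193.4], 0.88, array([ 0.47033816, -0.13775356])), ([291.7, 14.9], 0.71, array([ 0.45400888, -0.30424178]))]
[[-1.    -0.001 -0.001  0.464]
 [-0.002  0.967  0.257 -0.201]
 [ 0.     0.257 -0.967  0.345]
 [ 0.     0.     0.     1.   ]]
```

View pics/w1.png

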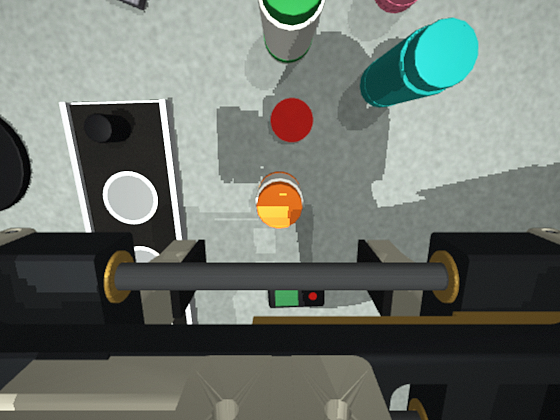

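The wrist view shows the orange cap at (279,203), the green-capped bottle at the top (290,20) and the last mark at (130,197). I'll use these to cross-check positions.

Run:
```python
from h import *
im=cv2.imread("pics/w1.png");hsv=cv2.cvtColor(im,cv2.COLOR_BGR2HSV)
m=cv2.inRange(hsv,(5,120,90),(28,255,255));m[:190]=0;m[235:]=0
(p,r)=cv2.minEnclosingCircle(cv2.findNonZero(m));print(p,r,world("wrist",(279,204),.08))
print("mark",world("wrist",(130.5,197),.012), world("wrist",p,.08))
```

```text
(279.0362243652344, 205.44203186035156) 23.10588836669922 [ 0.46540608 -0.13595114]
mark [ 0.63831497 -0.12746988] [ 0.46537272 -0.13456898]
```

```bash
python3 -m crank '[0,0,0,3.5,-4,30,1, 0,0,0,0,0,40,1, 0,0,0,0,0,40,1, 0,0,0,0,0,30,1, 0,0,0,0,0,18,1]'
python3 -m crank '[0,0,0,0,0,0,0, 0,0,0,0,0,0,0, 0,0,0,0,0,0,0, 0,0,0,0,0,0,0, 0,0,0,0,0,0,0]'
```

```text
clock: 4.95
tool_pos: [0.4673, -0.135, 0.0287]
orientation: [-180.0, -0.0, -89.8]
force: [-0.0, 0.9, -0.1]
opening: 0.0872
gripper_force: 0.0
clock: 5.58
tool_pos: [0.466, -0.1361, 0.0291]
orientation: [-180.0, -0.0, -90.0]
force: [-2.8, 1.2, 6.2]
opening: 0.0473
gripper_force: 30.0
```

```bash
python3 -m crank '[0,0,0,0,0,-20,0, 0,0,0,0,0,-30,0, 0,0,0,-4,-30,-10,0, 0,0,0,-4,-45,0,0, 0,0,0,0,-45,0,0]'
python3 -m crank '[0,0,0,0,-30,0,0, 0,0,0,0,-17,0,0, 0,0,0,0,0,10,0, 0,0,0,0,0,10,0, 0,0,0,0,0,0,0]'
```

```text
clock: 6.2
tool_pos: [0.5875, -0.1278, 0.089]
orientation: [-179.9, 0.0, -90.0]
force: [0.3, 0.4, -1.5]
opening: 0.0475
gripper_force: 30.0
clock: 6.82
tool_pos: [0.6314, -0.128, 0.0672]
orientation: [179.8, 0.0, -90.0]
force: [0.3, 0.4, -0.9]
opening: 0.0474
gripper_force: 30.0
```

```bash
python3 -m crank '[0,0,0,0,-1,14,0, 0,0,0,0,0,6,0, 0,0,0,0,0,3,0, 0,0,0,0,0,0,0]'
python3 -m crank '[0,0,0,0,0,2,0, 0,0,0,0,0,0,0]'
```

```text
clock: 7.32
tool_pos: [0.634, -0.128, 0.0454]
orientation: [180.0, -0.0, -90.0]
force: [-0.0, -1.2, -1.5]
opening: 0.0473
gripper_force: 30.0
clock: 7.58
tool_pos: [0.6341, -0.128, 0.0436]
orientation: [-180.0, 0.0, -90.0]
force: [0.6, 0.3, -0.6]
opening: 0.0477
gripper_force: 30.0
```

```bash
python3 -m crank '[0,0,0,0,0,1.5,0, 0,0,0,0,0,0,0]';python3 -m crank '[0,0,0,0,0,1,0, 0,0,0,0,0,0,0]'
```

```text
clock: 7.82
tool_pos: [0.634, -0.128, 0.042]
orientation: [180.0, 0.0, -90.0]
force: [0.6, 0.2, -0.5]
opening: 0.0478
gripper_force: 30.0
clock: 8.07
tool_pos: [0.6342, -0.128, 0.0412]
orientation: [-180.0, -0.0, -90.0]
force: [-0.1, -0.9, -1.1]
opening: 0.0471
gripper_force: 30.0
```

```bash
python3 -m crank '[0,0,0,0,0,1,0, 0,0,0,0,0,0,0]';python3 -m crank '[0,0,0,0,0,0,0.75, 0,0,0,0,0,0,1, 0,0,0,0,0,0,1, 0,0,0,0,0,-30,1, 0,0,0,0,0,-40,1]'; python3 -m crank '[0,0,0,0,0,-40,1, 0,0,0,0,0,0,1]'
```

```text
clock: 8.32
tool_pos: [0.6342, -0.128, 0.0411]
orientation: [-180.0, -0.0, -90.0]
force: [-3.3, 1.2, 6.4]
opening: 0.0475
gripper_force: 30.0
clock: 8.95
tool_pos: [0.6332, -0.128, 0.1095]
orientation: [179.8, -0.0, -90.0]
force: [0.7, 0.3, 0.6]
opening: 0.0867
gripper_force: 0.0
clock: 9.2
tool_pos: [0.6363, -0.1281, 0.154]
orientation: [-179.6, -0.0, -89.9]
force: [0.4, -0.0, -0.6]
opening: 0.0879
gripper_force: 0.0
```

```bash
python3 -m crank '[0,0,0,-40,30,-30,1, 0,0,0,-45,40,-20,1, 0,0,0,-50,35,0,1, 0,0,0,-50,35,0,1, 0,0,0,-49,28,0,1]'; python3 -m crank '[0,0,0,0,0,0,1]'
python3 - <<'E'
from h import *
im=eyes.snapshot("wrist");cv2.imwrite("pics/w2.png",im);print(get_obs()["tool_pos"],get_obs()["orientation"])
hsv=cv2.cvtColor(im,cv2.COLOR_BGR2HSV)
m=cv2.inRange(hsv,(100,120,60),(125,255,255));n,l,s,c=cv2.connectedComponentsWithStats(m)
for i in range(1,n):
  if s[i,4]>200: print(s[i],c[i],world("wrist",c[i],.103))
print([(d["location"],d["p"],world("wrist",d["location"],.0525)) for d in spotter.place_of("wrist","bottle_third_center")])
print([(d["location"],d["p"],world("wrist",d["location"],.052)) for d in spotter.place_of("wrist","bottle_short_center")])
E
```

```text
clock: 9.82
tool_pos: [0.4649, 0.1064, 0.1994]
orientation: [180.0, 0.0, -90.0]
force: [0.8, 1.3, -0.3]
opening: 0.0875
gripper_force: 0.0
clock: 9.95
tool_pos: [0.4649, 0.1079, 0.1997]
orientation: [-180.0, 0.0, -89.7]
force: [1.3, -0.6, 0.3]
opening: 0.0874
gripper_force: 0.0
[0.46568223 0.10675766 0.19962486] [-1.79996543e+02  1.65141267e-02 -8.97525017e+01]
[ 253  185   47   48 1753] [275.93097547 208.90302339] [0.47126267 0.10490672]
[([281.4, 198.0], 0.94, array([0.4667891 , 0.10518112]))]
[]
```

View pics/w2.png

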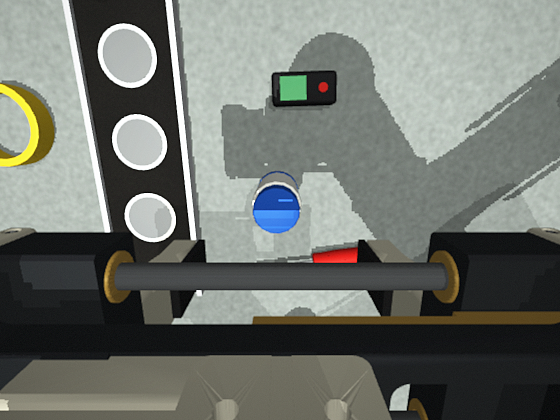

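The wrist view shows the blue cap at (276,209), so the third bottle is at about (0.469, 0.1055).

```bash
python3 -m crank '[0,0,0,1.5,-3,30,1, 0,0,0,0,0,40,1, 0,0,0,0,0,40,1, 0,0,0,0,0,25,1, 0,0,0,0,0,12,1]'
python3 -m crank '[0,0,0,0,0,0,0, 0,0,0,0,0,0,0, 0,0,0,0,0,0,0, 0,0,0,0,0,0,0, 0,0,0,0,0,0,0]'
```

```text
clock: 10.72
tool_pos: [0.4693, 0.1021, 0.051]
orientation: [179.9, -0.1, -90.1]
force: [1.0, -0.6, -0.4]
opening: 0.0878
gripper_force: 0.0
clock: 11.35
tool_pos: [0.4697, 0.104, 0.0533]
orientation: [-180.0, 0.0, -90.0]
force: [-1.5, 0.7, 3.5]
opening: 0.0475
gripper_force: 30.0
```

```bash
python3 -m crank '[0,0,0,0,0,-20,0, 0,0,0,0,0,-30,0, 0,0,0,30,-25,-10,0, 0,0,0,40,-40,0,0, 0,0,0,40,-40,0,0]'
python3 -m crank '[0,0,0,33,-38,0,0, 0,0,0,0,-18,0,0, 0,0,0,0,0,20,0, 0,0,0,0,0,12,0, 0,0,0,0,0,0,0]'
python3 -m crank '[0,0,0,0,0,10,0, 0,0,0,0,0,0,0]'
```

```text
clock: 11.98
tool_pos: [0.5755, -0.007, 0.113]
orientation: [-180.0, 0.0, -89.9]
force: [0.6, 1.6, -2.0]
opening: 0.0475
gripper_force: 30.0
clock: 12.6
tool_pos: [0.6294, -0.0392, 0.0795]
orientation: [179.8, -0.0, -90.0]
force: [0.2, -0.2, -1.9]
opening: 0.0477
gripper_force: 30.0
clock: 12.85
tool_pos: [0.6301, -0.039, 0.0703]
orientation: [180.0, 0.0, -90.0]
force: [-1.0, -0.2, -2.5]
opening: 0.0477
gripper_force: 30.0
```

Contact should come at about z = 0.0653.

```bash
python3 -m crank '[0,0,0,0,-1,4,0, 0,0,0,0,0,0,0]'; python3 -m crank '[0,0,0,0,0,1.5,0, 0,0,0,0,0,0,0]'
```

```text
clock: 13.1
tool_pos: [0.6316, -0.0391, 0.0667]
orientation: [180.0, 0.0, -90.0]
force: [-0.0, -0.5, -2.5]
opening: 0.0477
gripper_force: 30.0
clock: 13.35
tool_pos: [0.6317, -0.0391, 0.0654]
orientation: [-180.0, 0.0, -90.0]
force: [0.2, 0.9, -1.5]
opening: 0.0474
gripper_force: 30.0
```

```bash
python3 -m crank '[0,0,0,0,0,1,0, 0,0,0,0,0,0,0]';python3 -m crank '[0,0,0,0,0,0,0.75, 0,0,0,0,0,0,1, 0,0,0,0,0,0,1, 0,0,0,0,0,-30,1, 0,0,0,0,0,-40,1]'; python3 -m crank '[0,0,0,0,0,-50,1, 0,0,0,0,0,-20,1, 0,0,0,0,0,0,1]'
```

```text
clock: 13.6
tool_pos: [0.6318, -0.0392, 0.0653]
orientation: [-180.0, -0.0, -90.0]
force: [-3.6, 0.2, 6.0]
opening: 0.0474
gripper_force: 30.0
clock: 14.22
tool_pos: [0.6308, -0.0393, 0.1338]
orientation: [179.8, -0.0, -90.0]
force: [0.7, 0.1, 0.8]
opening: 0.0865
gripper_force: 0.0
clock: 14.6
tool_pos: [0.6326, -0.039, 0.2063]
orientation: [-179.8, 0.0, -90.0]
force: [-0.5, 0.1, -0.9]
opening: 0.0876
gripper_force: 0.0
```

```bash
python3 -m crank '[0,0,0,50,35,-20,1, 0,0,0,50,35,0,1, 0,0,0,50,35,0,1, 0,0,0,50,35,0,1, 0,0,0,50,35,0,1]'; python3 -m crank '[0,0,0,4,3,0,1, 0,0,0,0,0,0,1]'
python3 - <<'E'
from h import *
im=eyes.snapshot("wrist");cv2.imwrite("pics/w3.png",im);print(get_obs()["tool_pos"],get_obs()["orientation"])
hsv=cv2.cvtColor(im,cv2.COLOR_BGR2HSV)
m=cv2.inRange(hsv,(50,120,50),(75,255,255));n,l,s,c=cv2.connectedComponentsWithStats(m)
for i in range(1,n):
  if s[i,4]>200: print(s[i],c[i],world("wrist",c[i],.128))
print([(d["location"],d["p"],world("wrist",d["location"],.065)) for d in spotter.place_of("wrist","bottle_second_center")])
E
```

```text
clock: 15.22
tool_pos: [0.4559, -0.289, 0.2225]
orientation: [179.9, 0.0, -90.0]
force: [0.9, -0.6, 0.1]
opening: 0.0875
gripper_force: 0.0
clock: 15.48
tool_pos: [0.4541, -0.2921, 0.2228]
orientation: [179.9, 0.0, -90.1]
force: [-0.2, -1.6, 0.6]
opening: 0.0875
gripper_force: 0.0
[ 0.45473771 -0.29155839  0.22298498] [ 1.79949440e+02  2.59983827e-02 -8.99907915e+01]
[ 259  183   48   49 1753] [282.58243012 207.54592128] [ 0.45424933 -0.29510309]
[([382.3, 147.6], 0.97, array([ 0.34920954, -0.34386377])), ([281.5, 194.0], 0.85, array([ 0.45545298, -0.29386039])), ([371.4, 230.9], 0.59, array([ 0.35327265, -0.25117841]))]
```

View pics/w3.png

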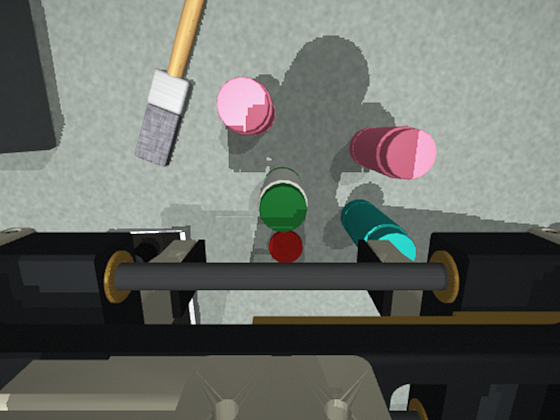

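The wrist view shows the green cap at (283,207), with pink at (245,105) and (393,152) and turquoise at (380,230). The jaws clear all three look-alikes.

```bash
python3 -m crank '[0,0,0,3,0,30,1, 0,0,0,0,0,40,1, 0,0,0,0,0,40,1, 0,0,0,0,0,24,1, 0,0,0,0,0,12,1]'
python3 -m crank '[0,0,0,0,0,0,0, 0,0,0,0,0,0,0, 0,0,0,0,0,0,0, 0,0,0,0,0,0,0, 0,0,0,0,0,0,0]'
```

```text
clock: 16.2
tool_pos: [0.4548, -0.2937, 0.0761]
orientation: [179.9, 0.0, -89.9]
force: [0.1, 0.2, -0.6]
opening: 0.0879
gripper_force: 0.0
clock: 16.82
tool_pos: [0.4547, -0.295, 0.0782]
orientation: [-180.0, -0.0, -90.0]
force: [-0.6, 0.1, 3.1]
opening: 0.048
gripper_force: 29.9
```

```bash
python3 -m crank '[0,0,0,0,0,-20,0, 0,0,0,0,0,-35,0, 0,0,0,-27,0,-25,0, 0,0,0,-45,0,0,0, 0,0,0,-50,0,0,0]'
python3 -m crank '[0,0,0,-50,0,0,0, 0,0,0,-50,0,0,0, 0,0,0,-50,-20,0,0, 0,0,0,-45,-35,0,0, 0,0,0,-30,-45,0,0]'
python3 -m crank '[0,0,0,0,-40,0,0, 0,0,0,0,-25,0,0, 0,0,0,0,-9,10,0, 0,0,0,0,0,25,0, 0,0,0,0,0,0,0]'
```

```text
clock: 17.45
tool_pos: [0.4542, -0.1719, 0.1577]
orientation: [-180.0, 0.0, -90.1]
force: [0.3, 0.7, -3.3]
opening: 0.0474
gripper_force: 29.9
clock: 18.08
tool_pos: [0.5548, 0.0544, 0.158]
orientation: [-180.0, 0.0, -89.9]
force: [0.7, -1.2, -2.6]
opening: 0.0476
gripper_force: 29.9
clock: 18.7
tool_pos: [0.6259, 0.0514, 0.12]
orientation: [179.7, -0.1, -90.0]
force: [0.4, -0.3, -2.1]
opening: 0.0477
gripper_force: 29.9
```

```bash
python3 -m crank '[0,0,0,0,-2,18,0, 0,0,0,0,0,6,0, 0,0,0,0,0,0,0]'; python3 -m crank '[0,0,0,0,0,2,0, 0,0,0,0,0,0,0]'; python3 -m crank '[0,0,0,0,0,1.5,0, 0,0,0,0,0,0,0]'
```

```text
clock: 19.08
tool_pos: [0.6302, 0.0521, 0.0984]
orientation: [180.0, -0.0, -90.0]
force: [0.4, 0.3, -2.2]
opening: 0.0474
gripper_force: 29.9
clock: 19.32
tool_pos: [0.6307, 0.0523, 0.097]
orientation: [-180.0, 0.0, -90.0]
force: [-0.9, 0.1, -2.4]
opening: 0.0474
gripper_force: 29.9
clock: 19.58
tool_pos: [0.6305, 0.0522, 0.0952]
orientation: [-180.0, 0.0, -90.0]
force: [-0.8, -0.2, -2.6]
opening: 0.0475
gripper_force: 29.9
```

```bash
python3 -m crank '[0,0,0,0,0,3.5,0, 0,0,0,0,0,0,0]'; python3 -m crank '[0,0,0,0,0,1.5,0, 0,0,0,0,0,0,0]'; python3 -m crank '[0,0,0,0,0,1,0, 0,0,0,0,0,0,0]'
```

```text
clock: 19.82
tool_pos: [0.6302, 0.0521, 0.0913]
orientation: [180.0, -0.0, -90.0]
force: [-0.9, -0.5, -2.7]
opening: 0.0475
gripper_force: 29.9
clock: 20.08
tool_pos: [0.6306, 0.0522, 0.0903]
orientation: [-180.0, -0.0, -90.0]
force: [0.5, 0.4, -3.1]
opening: 0.0475
gripper_force: 29.9
clock: 20.32
tool_pos: [0.6307, 0.0522, 0.0902]
orientation: [-180.0, -0.0, -90.0]
force: [-2.5, 0.9, 5.2]
opening: 0.0477
gripper_force: 29.9
```

```bash
python3 -m crank '[0,0,0,0,0,0,0.75, 0,0,0,0,0,0,1, 0,0,0,0,0,0,1, 0,0,0,0,0,-30,1, 0,0,0,0,0,-40,1]'; python3 -m crank '[0,0,0,0,0,-50,1, 0,0,0,0,0,-38,1, 0,0,0,-50,33,0,1, 0,0,0,-50,33,0,1, 0,0,0,-50,33,0,1]'
python3 -m crank '[0,0,0,-50,33,0,1, 0,0,0,-50,33,0,1, 0,0,0,-20,16,0,1, 0,0,0,0,0,0,1]'
python3 - <<'E'
from h import *
im=eyes.snapshot("wrist");cv2.imwrite("pics/w4.png",im);print(get_obs()["tool_pos"],get_obs()["orientation"])
hsv=cv2.cvtColor(im,cv2.COLOR_BGR2HSV)
m=cv2.inRange(hsv,(22,120,80),(35,255,255));n,l,s,c=cv2.connectedComponentsWithStats(m)
for i in range(1,n):
  if s[i,4]>200: print(s[i],c[i],world("wrist",c[i],.153))
print([(d["location"],d["p"],world("wrist",d["location"],.0775)) for d in spotter.place_of("wrist","bottle_tall_center")])
E
```

```text
clock: 20.95
tool_pos: [0.6298, 0.052, 0.1588]
orientation: [179.9, -0.1, -90.0]
force: [0.4, 0.6, -0.6]
opening: 0.0864
gripper_force: 0.0
clock: 21.58
tool_pos: [0.5305, 0.2033, 0.2474]
orientation: [-180.0, 0.0, -90.0]
force: [0.8, 0.2, 0.3]
opening: 0.0878
gripper_force: 0.0
clock: 22.08
tool_pos: [0.4484, 0.3236, 0.2473]
orientation: [-180.0, 0.0, -89.8]
force: [0.3, -0.2, -0.2]
opening: 0.0874
gripper_force: 0.0
[0.44897171 0.32269915 0.24726493] [-1.79993843e+02  4.07115596e-03 -8.98605475e+01]
[ 256  186   48   49 1811] [279.50248482 209.8801767 ] [0.45134783 0.32108029]
[([277.9, 196.2], 0.65, array([0.45398704, 0.3243602 ]))]
```

View pics/w4.png

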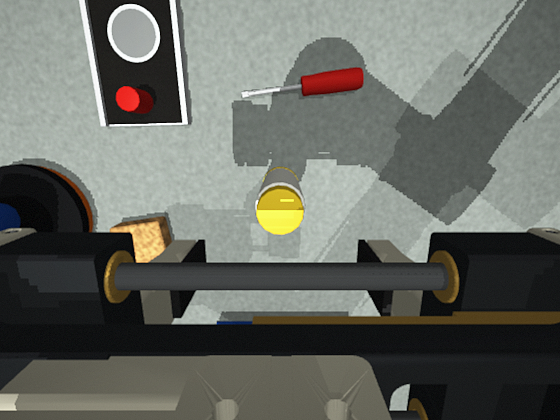

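The wrist view shows the yellow cap at (280,210), the red post at (128,98) and the empty mark next to it at (133,33).

```bash
python3 -m crank '[0,0,0,1,-2,30,1, 0,0,0,0,0,40,1, 0,0,0,0,0,40,1, 0,0,0,0,0,24,1, 0,0,0,0,0,12,1]'
python3 -m crank '[0,0,0,0,0,0,0, 0,0,0,0,0,0,0, 0,0,0,0,0,0,0, 0,0,0,0,0,0,0, 0,0,0,0,0,0,0]'
```

```text
clock: 22.8
tool_pos: [0.4517, 0.3196, 0.0998]
orientation: [179.9, -0.1, -90.1]
force: [-0.9, -0.5, 0.5]
opening: 0.0879
gripper_force: 0.0
clock: 23.42
tool_pos: [0.4514, 0.3213, 0.1017]
orientation: [-180.0, 0.0, -90.0]
force: [-1.7, -0.0, 2.8]
opening: 0.0476
gripper_force: 30.0
```

```bash
python3 -m crank '[0,0,0,0,0,-20,0, 0,0,0,0,0,-35,0, 0,0,0,30,0,-15,0, 0,0,0,45,0,0,0, 0,0,0,45,-15,0,0]'
python3 -m crank '[0,0,0,40,-30,0,0, 0,0,0,20,-45,0,0, 0,0,0,0,-45,0,0, 0,0,0,0,-30,0,0, 0,0,0,0,-11,10,0]'
python3 -m crank '[0,0,0,0,0,20,0, 0,0,0,0,0,15,0, 0,0,0,0,0,6,0, 0,0,0,0,0,0,0]'
```

```text
clock: 24.05
tool_pos: [0.4654, 0.1999, 0.1712]
orientation: [180.0, 0.0, -89.9]
force: [1.3, 0.2, -2.9]
opening: 0.0476
gripper_force: 29.9
clock: 24.68
tool_pos: [0.6289, 0.141, 0.1604]
orientation: [180.0, -0.0, -90.0]
force: [-0.6, -0.2, -3.1]
opening: 0.0477
gripper_force: 29.9
clock: 25.18
tool_pos: [0.6271, 0.1413, 0.12]
orientation: [180.0, -0.0, -89.9]
force: [0.4, -0.2, -2.7]
opening: 0.0474
gripper_force: 29.9
```

Contact is expected at about z = 0.1137.

```bash
python3 -m crank '[0,0,0,0,-1,4.5,0, 0,0,0,0,0,0,0]'; python3 -m crank '[0,0,0,0,0,1.5,0, 0,0,0,0,0,0,0]'; python3 -m crank '[0,0,0,0,0,1,0, 0,0,0,0,0,0,0]'
```

```text
clock: 25.42
tool_pos: [0.6285, 0.1413, 0.1159]
orientation: [-180.0, 0.0, -90.0]
force: [-0.7, -0.6, -3.7]
opening: 0.0478
gripper_force: 29.9
clock: 25.68
tool_pos: [0.6285, 0.1412, 0.1143]
orientation: [-180.0, 0.0, -90.0]
force: [-0.0, -0.7, -3.0]
opening: 0.0474
gripper_force: 29.9
clock: 25.92
tool_pos: [0.6286, 0.1412, 0.1137]
orientation: [-180.0, 0.0, -90.0]
force: [-2.1, -0.4, 1.3]
opening: 0.0474
gripper_force: 30.0
```

Contact made. I release, rise and back away for a final look.

```bash
python3 -m crank '[0,0,0,0,0,0,0.75, 0,0,0,0,0,0,1, 0,0,0,0,0,0,1, 0,0,0,0,0,-30,1, 0,0,0,0,0,-40,1]'; python3 -m crank '[0,0,0,0,0,-50,1, 0,0,0,0,0,-40,1, 0,0,0,-50,20,0,1, 0,0,0,-50,30,0,1, 0,0,0,-50,30,0,1]'
python3 -m crank '[0,0,0,-50,30,0,1, 0,0,0,-50,0,0,1, 0,0,0,-50,0,0,1, 0,0,0,0,0,0,1]'
python3 - <<'E'
from h import *
for c in("top","scene"):
  im=eyes.snapshot(c);cv2.imwrite(f"pics/end_{c}.png",im)
  for t in list(Z)[:4]:
    print(c,t,[(d["location"],round(d["p"],2),world(c,d["location"],Z[t]+.012).round(3)) for d in spotter.place_of(c,t)][:2])
a=cv2.imread("pics/end_top.png")[120:210,160:360];b=cv2.imread("pics/end_scene.png")[200:320,160:430]
cv2.imwrite("pics/end.png",np.vstack([cv2.resize(a,(600,270)),cv2.resize(b,(600,267))]))
E
```

```text
clock: 26.55
tool_pos: [0.6279, 0.1409, 0.1829]
orientation: [179.9, -0.1, -90.0]
force: [0.2, 0.7, 0.2]
opening: 0.0866
gripper_force: 0.0
clock: 27.18
tool_pos: [0.5476, 0.2924, 0.2734]
orientation: [-180.0, 0.0, -90.0]
force: [0.8, -0.1, 0.2]
opening: 0.0875
gripper_force: 0.0
clock: 27.68
tool_pos: [0.5176, 0.4442, 0.2717]
orientation: [179.9, -0.1, -89.8]
force: [0.6, -1.1, -1.0]
opening: 0.0878
gripper_force: 0.0
top bottle_tall_center [([208.0, 155.7], 0.76, array([0.627, 0.145])), ([242.0, 163.8], 0.16, array([0.605, 0.057]))]
top bottle_second_center [([404.4, 262.8], 0.98, array([ 0.348, -0.353])), ([244.3, 155.7], 0.95, array([0.63 , 0.051]))]
top bottle_third_center [([276.6, 156.8], 0.68, array([ 0.63 , -0.033]))]
top bottle_short_center [([312.6, 157.0], 0.59, array([ 0.632, -0.129]))]
scene bottle_tall_center [([365.0, 258.1], 0.89, array([0.63 , 0.141]))]
scene bottle_second_center [([315.3, 261.3], 0.93, array([0.629, 0.049])), ([111.2, 203.7], 0.85, array([ 0.486, -0.373]))]
scene bottle_third_center [([223.7, 280.8], 0.74, array([ 0.666, -0.122])), ([266.7, 261.7], 0.69, array([ 0.622, -0.043]))]
scene bottle_short_center [([223.1, 271.9], 0.85, array([ 0.638, -0.127])), ([225.9, 280.6], 0.7, array([ 0.658, -0.12 ]))]
```

View pics/end.png

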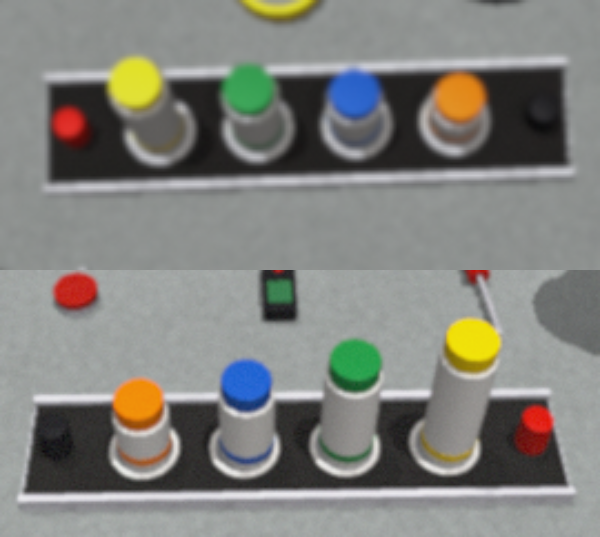

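All four bottles stand upright and centred in their rims. Counted from the red post the order is yellow, green, blue, orange.

```bash
python3 -c "
from plant import ctrl
print(ctrl.close_job())"
```

```text
the job is handed in; nothing more can be done
None
```

The four bottles stand on their marks in height order, tallest by the red post, all let go, and the job is handed in; the last pictures showed them upright and centred, but no verdict came back.

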